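Make up two changeover kits

TASK

Make up the changeover kits for the two assembly machines: the black roller and the brass bush go in the green tray, the orange roller and the steel bush in the blue tray; in each tray the roller stands upright in the cork-lined compartment and the bush stands on its flange in the bare one. Finish the green kit before you move anything for the blue one, and set each part down gently rather than dropping it. Leave the air cylinder, the sensor, the screwdriver and the stack of pale carrier trays where they are.

Things in the scene. Friction and masses are not known exactly. Their poses are not given: they have to be found in the camera images.
- green_tray: bright green open kit tray, fixed, at any yaw: 84 (x) by 160 (y) mm, walls 4 mm, 16 mm high. Origin: centre of its underside. A wall along x across its middle makes two compartments, 76 by 74 mm inside, centred at y = +39 mm and -39 mm. The +y one is lined with a tan cork pad, its top 7 mm above the underside; the -y one is bare green plastic, floor 4 mm above the underside.
- blue_tray: blue open kit tray, fixed, at any yaw: 84 (x) by 160 (y) mm, walls 4 mm, 16 mm high. Origin: centre of its underside. A wall along x across its middle makes two compartments, 76 by 74 mm inside, centred at y = +39 mm and -39 mm. The +y one is lined with a tan cork pad, its top 7 mm above the underside; the -y one is bare blue plastic, floor 4 mm above the underside.
- black_roller: loose feed roller standing on its end: plain cylinder with a black rubber tyre, 44 mm diameter, 40 mm high, bright aluminium hub with an 18 mm boss 6 mm high on top. About 0.16 kg. Origin: centre of its underside, z up along its axis. Tyre can be gripped anywhere round its side.
- orange_roller: loose feed roller standing on its end: plain cylinder with an orange tyre, 44 mm diameter, 40 mm high, bright aluminium hub with an 18 mm boss 6 mm high on top. About 0.16 kg. Origin: centre of its underside, z up along its axis. Tyre can be gripped anywhere round its side.
- brass_bush: loose flanged guide bush of yellow brass standing on its flange: flange 46 mm diameter, 8 mm thick at the bottom, above it a round neck 30 mm diameter up to 44 mm total height, dark bore in the top. About 0.22 kg. Origin: centre of the flange's underside, z up along its axis. Grip the neck.
- steel_bush: loose flanged guide bush of grey steel standing on its flange: flange 46 mm diameter, 8 mm thick at the bottom, above it a round neck 30 mm diameter up to 44 mm total height, dark bore in the top. About 0.22 kg. Origin: centre of the flange's underside, z up along its axis. Grip the neck.
- air_cylinder: bystander: loose compact air cylinder, 40 mm square aluminium block 36 mm high with a short steel rod on top (46 mm in all) and two blue fittings 9 mm long on its -x side. Origin: centre of its underside. Leave it.
- sensor: bystander: loose black sensor block 46 (x) by 22 (y) by 34 mm high with a red window on top. Origin: centre of its underside. Leave it.
- tray_stack: bystander: loose stack of pale, almost white carrier trays, 100 (x) by 80 (y) mm, 37 mm high, beyond the work. Origin: centre of its underside. Leave it.
- screwdriver: bystander: loose screwdriver with yellow handle, 170 mm long, lying along its x axis beyond the work. Leave it.
There are look-alikes about, which are no part of the job. Of the things that look like the brass_bush, take the one that is farthest to the robot's left at the start.

How it is judged:
By the outcome, as a careful person would: the job done as asked, in the order asked, and still so for the second after the job is handed in, with the robot touching nothing.
It also fails if it takes over 112 s, if anything falls off the work surface, if the arm or the gripper's body presses on something with over 40 N, if the wrist force passes 120 N, or if a joint passes its speed limit or range.

ROBOT

A 7-joint arm with a two-finger parallel gripper is mounted at the origin on the work surface. World frame = base frame: x ahead of the robot, y to its left, z up, the work surface at z = 0. Lengths are in m, angles in rad, forces in N, time in s.
With the tool pointing down it reaches from about 0.425 to 0.925 m from the base axis. Payload 6.8 kg.
Tool frame: the origin (TCP) lies at the very end of the fingers, on their centre line; the grasp point (between the pads) lies 19 mm behind it (r.grip_point_offset is the distance from the TCP to the grasp point, in m); z points along the fingers, y is the line along which they close (so a half turn about z gives the same grasp; the last joint's range is limited). The gripper opens to 88 mm and grips with 3 to 60 N. Pads are 20 mm wide; open, the fingers measure 115 mm over their backs; the gripper's body (75 mm by 178 mm) begins 61 mm behind the grasp point.
Start: joints at [-1.254, 0.477, 0.022, 1.555, -0.011, 1.109, -0.083], TCP at [0.278, 0.615, 0.223] pointing down, gripper open.
Joint ranges: [-2.96, 2.96], [-0.34, 2.1], [-1.41, 1.46], [0.24, 2.44], [-1.37, 4.51], [0.17, 1.92], [-2.96, 2.96]. Speed limits (rad/s): [2.39, 2.39, 3.14, 3.14, 3.14, 3.14, 3.14].

INTERFACE

Orientations are given as [roll, pitch, yaw] about the fixed x, y, z axes, in that order (R = Rz(yaw) Ry(pitch) Rx(roll)).
In Python, from workcell import r gives the robot as it stands.
- The arm moves only by the tool apply_moves, never from a script. Its argument "increments" is a list that holds one entry, the list of rows, each a list of 5 numbers: the shift along the tool's x, y, z in units of 50 mm (1.0 is 50 mm), then the turn about the tool's z in units of 6 degrees (1.0 is 6 degrees), then the opening, from 0 (shut) to 1 (fully open). In form: [[[dx, dy, dz, roll, fingers], ...]]. A call has exactly 8 rows; each row is the pose to reach, as a shift and turn from the pose commanded when the call began, along the tool's axes at that moment; what a row does not reach only later rows make up. A row lasts 1/10 s, in which the tool goes at most 50 mm and 8.59 degrees, less where a joint would pass 70% of its speed; a pose out of reach is approached as far as the arm can. A call with a gripper value outside its range is refused whole. The fingers move at their own pace and stop on an object; "grip_force" is the grip in N (left out, the last holds). Time passes only in rows, so rows that repeat a pose let the fingers close, or fill a call up. It gives the time, the measured TCP pose, the force, the opening and the grip force at its end, in the units of the state.
- r.sense(): the state, without advancing time (a new reading comes with each control period).
- r.camera(name): name is "scene" or "top" or "wrist"; returns (picture, depth): 420x560x3 uint8, red, green, blue; 420x560 float32, m along the optical axis (not along the pixel's ray), 0 where there is no reading.
- r.camera_info(name): a dict with "vertical_fov" (degrees; the focal length in pixels is half the picture's height over the tangent of half this angle, whatever the lens; pixels are square), "cx", "cy" (the principal point, pixels), "camera_from_world" (4x4, takes a point from world to camera coordinates). Camera axes: x right, y down, z forward; pixel columns grow to the right and rows downward; lengths in m; the calibration is good to about 2 mm. A picture is of the moment at which its call begins: read the wrist's pose just before it. camera_info takes no time and is no camera call; for the wrist camera it gives the pose at the moment of the call.
- r.sign_off(): hands the job in; it is judged then, once.
The state is a dict: "t": time; "qpos": joint angles; "qvel": joint speeds; "joint_efforts": joint torques, N m; "position": TCP position; "tool_rot": TCP orientation; "wrist_force": force on the tool from outside, world axes, zero at the start; "torque": the same for the moment, N m; "gripper_width": opening from 0.0 (shut) to 1.0 (fully open); "gripper_force": force on a finger pad.
Only numpy, scipy, OpenCV 4.12 (cv2) and the standard library are available. Lean on these libraries where they do the work, as an engineer would, in place of code of your own. Each camera call takes 0.05 s, during which the arm holds its last target. There are 200 camera calls.

## Working session

There is one attempt and no reset: what is moved stays moved. The work goes in short steps, Python scripts to look and compute and a tool call to move; the robot and the scene stay as the last step left them, time stands still between calls to the robot, and variables do not carry over. Pictures are saved under pics/ and viewed, at most 14 in all, crops included, and the job is handed in when it is done.

Besides the shell and the picture viewer there is one more tool, called after ">>>" as name(argument=value, ...) on one line, values as JSON. apply_moves: Moves the arm, as the interface text tells. Its arguments: {"type":"object","properties":{"increments":{"type":"array","items":{"type":"array","items":{"type":"array","items":{"type":"number"}}}},"grip_force":{"type":"number"}},"required":["increments"]}

```bash
mkdir -p pics; ls; cat > h.py <<'E'
import numpy as np, cv2
from workcell import r
def save(name,cam):
    p,d=r.camera(cam); cv2.imwrite(f'pics/{name}.png',p[:,:,::-1]); np.savez(f'pics/{name}.npz',p=p,d=d,T=r.camera_info(cam)['camera_from_world']); return p,d
def world(cam,u,v,z,T=None):
    i=r.camera_info(cam); T=np.array(i['camera_from_world']) if T is None else T
    f=210/np.tan(np.radians(i['vertical_fov'])/2)
    W=np.linalg.inv(T); c=W[:3,3]; d=W[:3,:3]@np.array([(u-i['cx'])/f,(v-i['cy'])/f,1])
    return c+d*(z-c[2])/d[2]
E
python3 - <<'E'
from h import *
for c in('scene','top'):
    save(c+'0',c); i=r.camera_info(c); print(c,i['vertical_fov'],i['cx'],i['cy'],np.round(np.linalg.inv(i['camera_from_world']),3))
s=r.sense(); print(s['t'],s['position'],s['tool_rot'],s['gripper_width'])
E
```

```text
pics
scene 44.059685411074426 283.12608065769354 214.04259160796113 [[ 0.076  0.741 -0.668  1.19 ]
 [ 0.997 -0.065  0.042 -0.035]
 [-0.012 -0.669 -0.743  0.81 ]
 [ 0.     0.     0.     1.   ]]
top 45.45743482257052 283.21124627725834 212.3543651091032 [[-3.000e-03 -9.880e-01  1.570e-01  3.310e-01]
 [-1.000e+00  3.000e-03  0.000e+00  6.000e-03]
 [-1.000e-03 -1.570e-01 -9.880e-01  1.101e+00]
 [ 0.000e+00  0.000e+00  0.000e+00  1.000e+00]]
0.1 [0.27801174 0.61451902 0.22182741] [-3.14003375e+00  1.32044436e-04  2.71677619e+00] 0.9983875694231036
```

View pics/top0.png

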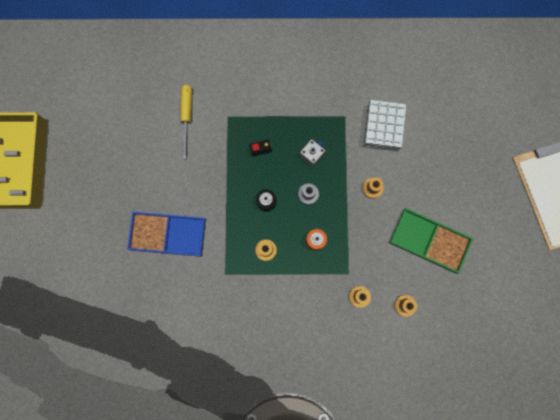

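View pics/scene0.png

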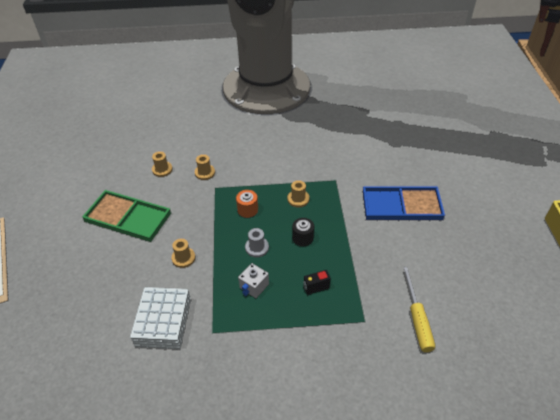

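The top view (left = +y) shows four brass look-alikes: (265,250), (374,187), (361,297) and (406,306). The one farthest to the robot's left is (265,250). The scene view agrees, with it at (298,193), rightmost there.
- Parts in the top view: black roller (266,200), orange roller (317,239), steel bush (308,193).
- Green tray: cork at (448,247), bare at (415,232).
- Blue tray: cork at (150,232), bare at (186,236).

```bash
cat >> h.py <<'E'
def cloud(cam,d,T=None):
    i=r.camera_info(cam); T=np.array(i['camera_from_world']) if T is None else T
    f=210/np.tan(np.radians(i['vertical_fov'])/2); v,u=np.indices(d.shape)
    P=np.stack([(u-i['cx'])/f*d,(v-i['cy'])/f*d,d],-1); W=np.linalg.inv(T)
    return P@W[:3,:3].T+W[:3,3]
E
python3 - <<'E'
from h import *
z=np.load('pics/top0.npz'); p,d=z['p'],z['d']; X=cloud('top',d)
print('table z',np.median(X[150:180,200:215,2]))
hsv=cv2.cvtColor(p,cv2.COLOR_RGB2HSV)
v,u=np.indices(d.shape)
for n,(a,b) in dict(brass=(265,250),black=(266,200),orange=(317,239),steel=(308,193),b2=(374,187),b3=(361,297),b4=(406,306),cyl=(313,151),sens=(261,148)).items():
    w=(abs(u-a)<24)&(abs(v-b)<24)
    o=[]
    for lo,hi in((.030,.041),(.036,.05)):
        m=w&(X[...,2]>lo)&(X[...,2]<hi)
        c,R=cv2.minEnclosingCircle(X[m][:,:2].astype(np.float32)); o.append((m.sum(),np.round(c,4),round(R,4),X[m][:,:2].mean(0).round(4)))
    print(n,o,X[w][:,2].max().round(4))
for n,(lo,hi),(ua,ub) in(('green',(50,75),(380,480)),('blue',(105,130),(120,215))):
    m=(hsv[...,0]>lo)&(hsv[...,0]<hi)&(hsv[...,1]>110)&(u>ua)&(u<ub)&(v>190)&(v<280)
    m2=m&(X[...,2]>.012)&(X[...,2]<.022)
    for k,zz in((m,.016),):
        c=max(cv2.findContours(k.astype(np.uint8),0,2)[0],key=cv2.contourArea)
        Q=np.array([world('top',*q[0],zz)[:2] for q in c],np.float32); print(n,'ray',cv2.minAreaRect(Q))
    print(n,'depth',m2.sum(),cv2.minAreaRect(X[m2][:,:2].astype(np.float32)))
    k=m*0; kk=(hsv[...,0]<20)&(hsv[...,1]>80)&(u>ua)&(u<ub)&(v>205)&(v<275)
    print('cork',[world('top',u[kk].mean(),v[kk].mean(),.007)[:2]],kk.sum())
big=cv2.resize(p[110:330,220:440],None,fx=2.7,fy=2.7,interpolation=cv2.INTER_CUBIC); cv2.imwrite('pics/crop0.png',big[:,:,::-1])
E
```

```text
table z 0.00022761015820260688
brass [(np.int64(14), array([0.4181, 0.0432]), 0.0129, array([0.4201, 0.0467])), (np.int64(119), array([0.422 , 0.0443]), 0.0148, array([0.422 , 0.0442]))] 1.1011
black [(np.int64(165), array([0.5296, 0.0438]), 0.0222, array([0.5275, 0.0437])), (np.int64(313), array([0.5296, 0.0437]), 0.0222, array([0.5289, 0.0436]))] 1.1011
orange [(np.int64(184), array([ 0.4429, -0.0645]), 0.0221, array([ 0.4422, -0.0637])), (np.int64(323), array([ 0.4427, -0.0646]), 0.0218, array([ 0.4424, -0.0645]))] 1.1011
steel [(np.int64(28), array([ 0.5467, -0.0491]), 0.0151, array([ 0.5437, -0.0475])), (np.int64(116), array([ 0.5471, -0.0495]), 0.015, array([ 0.5466, -0.0495]))] 1.1011
b2 [(np.int64(33), array([ 0.5608, -0.1933]), 0.0158, array([ 0.56  , -0.1932])), (np.int64(123), array([ 0.5609, -0.1932]), 0.0158, array([ 0.5595, -0.1929]))] 1.1011
b3 [(np.int64(27), array([ 0.3229, -0.1555]), 0.0146, array([ 0.3227, -0.155 ])), (np.int64(124), array([ 0.3212, -0.1576]), 0.0151, array([ 0.3212, -0.1576]))] 1.1011
b4 [(np.int64(30), array([ 0.3018, -0.2546]), 0.015, array([ 0.
[... 304 characters left out ...]
.6481, 0.0565]), 0.0241, array([0.6483, 0.0567])), (np.int64(42), array([0.6515, 0.0568]), 0.0221, array([0.6483, 0.0588]))] 1.1011
green ray ((0.44158023595809937, -0.3145754933357239), (0.15917949378490448, 0.08353487402200699), 64.823974609375)
green depth 365 ((0.4418250322341919, -0.31488698720932007), (0.15853188931941986, 0.08370678126811981), 64.85114288330078)
cork [array([ 0.42577688, -0.35279507])] 1062
blue ray ((0.4582067131996155, 0.26157015562057495), (0.16113117337226868, 0.08379391580820084), 84.89125061035156)
blue depth 426 ((0.45808830857276917, 0.26181840896606445), (0.16090352833271027, 0.08419355005025864), 85.13642120361328)
cork [array([0.4627265 , 0.30291489])] 1039
```

View pics/crop0.png

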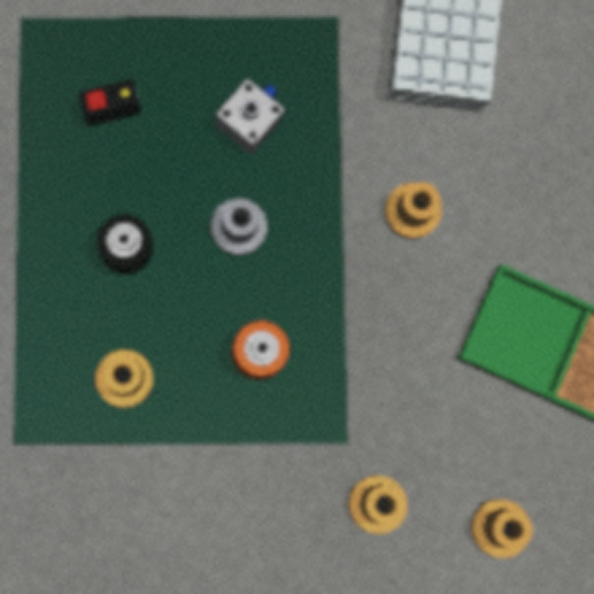

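The crop confirms the choice: a brass bush at crop (124,378), leftmost of the four, with the black roller at (124,242), steel at (240,225) and orange at (262,349). The measured sizes also match. Next I work out the moves.

```bash
cat >> h.py <<'E'
def go(x,y,z,yawdeg):
    s=r.sense(); p=np.array(s['position']); ps=s['tool_rot'][2]
    R=np.array([[np.cos(ps),np.sin(ps),0],[np.sin(ps),-np.cos(ps),0],[0,0,-1]])
    dy=(np.degrees(ps)-yawdeg+180)%360-180
    print('t',round(s['t'],2),'p',p.round(4),'rot',np.round(s['tool_rot'],3),'q7',round(s['qpos'][6],2),'q1',round(s['qpos'][0],2),'w',round(s['gripper_width'],3))
    print('inc',(R.T@(np.array([x,y,z])-p)/.05).round(3),round(dy/6,3))
E
python3 -c "
from h import *
go(.5296,.0437,.13,95)"
```

```text
t 0.1 p [0.278  0.6145 0.2218] rot [-3.14   0.     2.717] q7 -0.08 q1 -1.25 w 0.998
inc [-9.29  -8.328  1.837] 10.11
```

>>> apply_moves(increments=[[[-0.3, -0.25, 0, 0.4, 1], [-0.9, -0.8, 0.1, 1, 1], [-1.5, -1.35, 0.3, 1.7, 1], [-2.1, -1.9, 0.4, 2.4, 1], [-2.7, -2.4, 0.5, 3.1, 1], [-3.3, -2.95, 0.6, 3.8, 1], [-3.9, -3.5, 0.8, 4.5, 1], [-4.5, -4.0, 0.9, 5, 1]]])

```text
t: 0.9
position: [0.4007, 0.3379, 0.1768]
tool_rot: [-3.14, 0.0, 2.19]
wrist_force: [1.1, 0.8, 0.5]
gripper_width: 0.998
gripper_force: 0.0
```

```bash
python3 -c "
from h import *
go(.5296,.0437,.13,95)"
```

```text
t 0.9 p [0.4007 0.3379 0.1768] rot [-3.14  0.    2.19] q7 -0.13 q1 -0.99 w 0.998
inc [-6.287 -1.318  0.937] 5.083
```

>>> apply_moves(increments=[[[-0.8, -0.15, 0.1, 0.7, 1], [-1.65, -0.35, 0.3, 1.4, 1], [-2.5, -0.5, 0.4, 2.1, 1], [-3.35, -0.7, 0.5, 2.8, 1], [-4.2, -0.9, 0.6, 3.5, 0.9], [-5.0, -1.05, 0.8, 4.2, 0.8], [-5.7, -1.2, 0.9, 4.7, 0.75], [-6.15, -1.3, 0.93, 5.05, 0.75]]])

```text
t: 1.7
position: [0.5274, 0.0492, 0.1305]
tool_rot: [-3.141, 0.001, 1.659]
wrist_force: [-0.1, 0.0, -0.0]
gripper_width: 0.749
gripper_force: 0.0
```

```bash
python3 -c "
from h import *
p,d=save('w1','wrist'); z=np.load('pics/w1.npz'); X=cloud('wrist',d,z['T'])
m=(X[...,2]>.03)&(X[...,2]<.05)&(np.hypot(X[...,0]-.5296,X[...,1]-.0437)<.04)
print(m.sum(), cv2.minEnclosingCircle(X[m][:,:2].astype(np.float32)), np.percentile(X[m][:,2],[5,50,95]))
go(.5296,.0437,.014,95)"
```

```text
1887 ((0.5323559045791626, 0.04088493064045906), 0.022052768617868423) [0.03864462 0.04090045 0.04710165]
t 1.75 p [0.5285 0.0459 0.1307] rot [3.141e+00 3.000e-03 1.655e+00] q7 0.07 q1 -0.54 w 0.753
inc [-0.046  0.018  2.335] -0.034
```

View pics/w1.png

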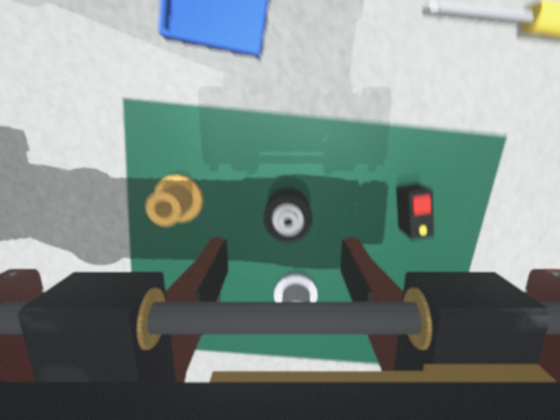

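The wrist picture shows the black roller between and ahead of the fingers at (288,215), brass at (172,200) and steel at (296,290). The path down is clear, so I'm descending.

>>> apply_moves(increments=[[[-0.05, 0.05, 0.3, 0, 0.75], [-0.08, 0.05, 0.7, 0, 0.75], [-0.08, 0.05, 1.1, 0, 0.75], [-0.08, 0.05, 1.5, 0, 0.75], [-0.08, 0.05, 1.9, 0, 0.75], [-0.08, 0.05, 2.2, 0, 0.75], [-0.08, 0.05, 2.32, 0, 0.75], [-0.08, 0.05, 2.32, 0, 0.75]]], grip_force=25)

```text
t: 2.55
position: [0.5293, 0.0491, 0.0142]
tool_rot: [-3.14, -0.0, 1.665]
wrist_force: [0.5, -0.3, 0.3]
gripper_width: 0.749
gripper_force: 0.0
```

>>> apply_moves(increments=[[[0, 0, 0, 0, 0.6], [0, 0, 0, 0, 0.55], [0, 0, 0, 0, 0.5], [0, 0, 0, 0, 0.45], [0, 0, 0, 0, 0.4], [0, 0, 0, 0, 0.4], [0, 0, 0, 0, 0.4], [0, 0, 0, 0, 0.4]]])

```text
t: 3.35
position: [0.5305, 0.0487, 0.0158]
tool_rot: [3.141, -0.0, 1.664]
wrist_force: [-1.0, 0.4, 6.0]
gripper_width: 0.503
gripper_force: 25.0
```

```bash
python3 -c "
from h import *
p,d=save('w2','wrist'); z=np.load('pics/w2.npz'); X=cloud('wrist',d,z['T'])
m=(X[...,2]>.035)&(X[...,2]<.051)&(np.hypot(X[...,0]-.5296,X[...,1]-.0437)<.026)
print(m.sum(), cv2.minEnclosingCircle(X[m][:,:2].astype(np.float32)), np.percentile(X[m][:,2],[5,50,95]))
b=(X[...,2]>.043)&(X[...,2]<.051)&(np.hypot(X[...,0]-.5296,X[...,1]-.0437)<.015)
print(b.sum(), cv2.minEnclosingCircle(X[b][:,:2].astype(np.float32)))
go(.5296,.0437,.014,95)"
```

```text
4803 ((0.5307717323303223, 0.04848376661539078), 0.025070834904909134) [0.03827312 0.04068401 0.04697428]
953 ((0.5318105816841125, 0.044649530202150345), 0.009251181967556477)
t 3.4 p [0.5305 0.0487 0.0158] rot [ 3.141 -0.     1.664] q7 0.18 q1 -0.46 w 0.495
inc [-0.098 -0.027  0.036] 0.06
```

View pics/w2.png

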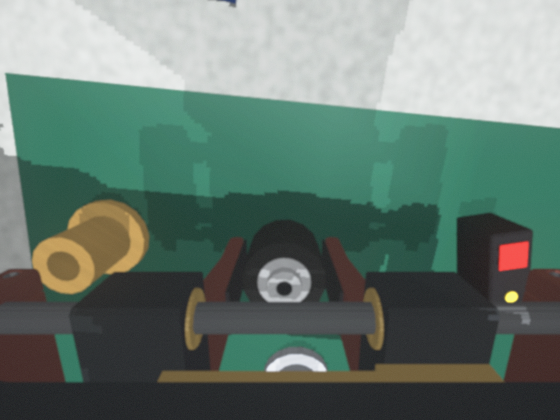

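Black roller gripped: the boss in the picture at (284,283) lies 4 mm off the pad centre, which is harmless. I'll lift it and carry it to the green cork.

>>> apply_moves(increments=[[[0, 0, -0.15, 0, 0.4], [0, 0, -0.5, 0, 0.4], [0, 0, -0.9, 0, 0.4], [-0.1, 0, -1.3, 0.1, 0.4], [-0.4, -0.1, -1.7, 0.3, 0.4], [-0.8, -0.2, -1.9, 0.7, 0.4], [-1.3, -0.3, -2.0, 1.1, 0.4], [-1.9, -0.4, -2.0, 1.5, 0.4]]])

```text
t: 4.2
position: [0.5188, -0.0489, 0.1158]
tool_rot: [3.141, -0.001, 1.505]
wrist_force: [0.1, -0.6, -2.0]
gripper_width: 0.495
gripper_force: 25.0
```

```bash
python3 -c "
from h import *
go(.4268,-.3464,.1,65)"
```

```text
t 4.2 p [ 0.5188 -0.0489  0.1158] rot [ 3.141e+00 -1.000e-03  1.505e+00] q7 0.15 q1 -0.4 w 0.495
inc [-6.058 -1.446  0.316] 3.54
```

>>> apply_moves(increments=[[[-0.7, -0.15, 0, 0.5, 0.4], [-1.5, -0.35, 0, 1.0, 0.4], [-2.4, -0.55, 0, 1.6, 0.4], [-3.3, -0.8, 0, 2.1, 0.4], [-4.2, -1.0, 0.1, 2.6, 0.4], [-5.0, -1.2, 0.2, 3.1, 0.4], [-5.6, -1.35, 0.3, 3.4, 0.4], [-5.9, -1.4, 0.3, 3.54, 0.4]]])

```text
t: 5.0
position: [0.4273, -0.3411, 0.0996]
tool_rot: [-3.14, 0.002, 1.129]
wrist_force: [-0.1, 0.0, -1.3]
gripper_width: 0.497
gripper_force: 25.0
```

>>> apply_moves(increments=[[[0, 0, 0.05, 0, 0.4], [0, 0, 0.15, 0, 0.4], [0, 0, 0.3, 0, 0.4], [0, 0, 0.45, 0, 0.4], [0, 0, 0.55, 0, 0.4], [0, 0, 0.6, 0, 0.4], [0, 0, 0.6, 0, 0.4], [0, 0, 0.6, 0, 0.4]]])

```text
t: 5.8
position: [0.4306, -0.3379, 0.0702]
tool_rot: [3.141, 0.0, 1.137]
wrist_force: [-0.2, -0.0, -2.7]
gripper_width: 0.495
gripper_force: 25.0
```

```bash
python3 -c "
from h import *
p,d=save('w3','wrist')
go(.4268,-.3464,.0235,65)"
```

```text
t 5.85 p [ 0.4306 -0.338   0.0703] rot [3.141 0.    1.136] q7 0.49 q1 0.14 w 0.497
inc [-0.185  0.002  0.936] 0.019
```

View pics/w3.png

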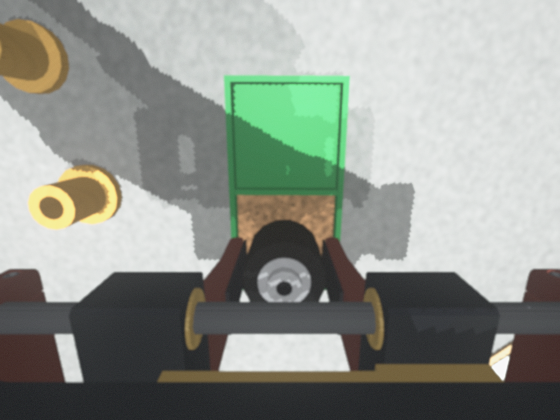

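The roller hangs upright over the cork at (284,250), and the bare green compartment is ahead of it at (287,135). I'll shift about 9 mm and lower it gently.

>>> apply_moves(increments=[[[-0.1, 0, 0.1, 0, 0.4], [-0.18, 0, 0.3, 0, 0.4], [-0.18, 0, 0.5, 0, 0.4], [-0.18, 0, 0.7, 0, 0.4], [-0.18, 0, 0.82, 0, 0.4], [-0.18, 0, 0.88, 0, 0.4], [-0.18, 0, 0.91, 0, 0.4], [-0.18, 0, 0.92, 0, 0.4]]])

```text
t: 6.65
position: [0.4268, -0.346, 0.0241]
tool_rot: [3.141, -0.0, 1.137]
wrist_force: [0.1, -0.1, -1.9]
gripper_width: 0.494
gripper_force: 25.0
```

>>> apply_moves(increments=[[[0, 0, 0, 0, 0.4], [0, 0, 0.01, 0, 0.4], [0, 0, 0.02, 0, 0.4], [0, 0, 0.025, 0, 0.4], [0, 0, 0.03, 0, 0.4], [0, 0, 0.03, 0, 0.4], [0, 0, 0.03, 0, 0.4], [0, 0, 0.03, 0, 0.4]]])

```text
t: 7.45
position: [0.4267, -0.346, 0.0228]
tool_rot: [3.142, -0.0, 1.137]
wrist_force: [-0.5, 0.8, 2.8]
gripper_width: 0.495
gripper_force: 25.0
```

Contact made, with the force now upward. I'll release and rise.

>>> apply_moves(increments=[[[0, 0, 0, 0, 0.52], [0, 0, 0, 0, 0.56], [0, 0, 0, 0, 0.65], [0, 0, 0, 0, 0.7], [0, 0, -0.1, 0, 0.7], [0, 0, -0.4, 0, 0.7], [0, 0, -0.9, 0, 0.7], [0, 0, -1.4, 0, 0.7]]])

```text
t: 8.25
position: [0.4264, -0.3461, 0.0943]
tool_rot: [-3.141, 0.0, 1.136]
wrist_force: [1.1, 0.8, 0.2]
gripper_width: 0.698
gripper_force: 0.0
```

```bash
python3 -c "
from h import *
go(.422,.0443,.12,95)"
```

```text
t 8.25 p [ 0.4264 -0.3461  0.0943] rot [-3.141  0.     1.136] q7 0.49 q1 0.13 w 0.698
inc [ 7.045 -3.369 -0.515] -4.984
```

>>> apply_moves(increments=[[[0.2, 0, -0.3, -0.2, 0.7], [0.7, -0.2, -0.6, -0.6, 0.7], [1.3, -0.4, -0.7, -1.0, 0.7], [2.0, -0.7, -0.7, -1.5, 0.7], [2.7, -1.0, -0.7, -2.0, 0.7], [3.4, -1.3, -0.7, -2.5, 0.7], [4.1, -1.6, -0.7, -3.0, 0.7], [4.8, -1.9, -0.7, -3.5, 0.7]]])

```text
t: 9.05
position: [0.4413, -0.0861, 0.1282]
tool_rot: [3.141, -0.0, 1.507]
wrist_force: [0.8, -0.2, -0.7]
gripper_width: 0.696
gripper_force: 0.0
```

```bash
python3 -c "
from h import *
go(.422,.0443,.11,95)"
```

```text
t 9.05 p [ 0.4413 -0.0861  0.1282] rot [ 3.141 -0.     1.507] q7 0.18 q1 -0.37 w 0.696
inc [ 2.577 -0.553  0.365] -1.445
```

>>> apply_moves(increments=[[[0.5, -0.1, 0, -0.3, 0.7], [1.0, -0.2, 0, -0.6, 0.7], [1.5, -0.3, 0.1, -0.9, 0.7], [2.0, -0.4, 0.2, -1.2, 0.7], [2.35, -0.5, 0.3, -1.4, 0.7], [2.58, -0.55, 0.36, -1.44, 0.7], [2.58, -0.55, 0.36, -1.44, 0.7], [2.58, -0.55, 0.36, -1.44, 0.7]]])

```text
t: 9.85
position: [0.4229, 0.0417, 0.1098]
tool_rot: [3.142, 0.0, 1.653]
wrist_force: [-0.4, -0.3, 0.3]
gripper_width: 0.699
gripper_force: 0.0
```

```bash
python3 -c "
from h import *
p,d=save('w4','wrist'); z=np.load('pics/w4.npz'); X=cloud('wrist',d,z['T'])
m=(X[...,2]>.040)&(X[...,2]<.047)&(np.hypot(X[...,0]-.422,X[...,1]-.0443)<.03)
print(m.sum(), cv2.minEnclosingCircle(X[m][:,:2].astype(np.float32)), np.percentile(X[m][:,2],[5,50,95]))
go(.422,.0443,.015,95)
z=np.load('pics/top0.npz')
p,d=save('t1','top'); X=cloud('top',d); m=(X[...,2]>.04)&(X[...,2]<.056)&(np.hypot(X[...,0]-.4251,X[...,1]+.35)<.035)
print('placed roller',cv2.minEnclosingCircle(X[m][:,:2].astype(np.float32)),np.percentile(X[m][:,2],[5,50,95]))"
```

```text
831 ((0.42370814085006714, 0.044773370027542114), 0.015127856284379959) [0.04231457 0.04435258 0.04547556]
t 9.9 p [0.423  0.0413 0.1098] rot [3.141 0.    1.652] q7 -0.01 q1 -0.59 w 0.701
inc [ 0.061 -0.015  1.896] -0.055
placed roller ((0.42380478978157043, -0.3493349850177765), 0.02200905606150627) [0.04332353 0.04759767 0.05351523]
```

The roller stands centred on the cork (tyre top at 47 mm). Descending on the brass bush.

>>> apply_moves(increments=[[[0.07, 0, 0.2, 0, 0.7], [0.07, 0, 0.5, 0, 0.7], [0.07, 0, 0.9, 0, 0.7], [0.07, 0, 1.3, 0, 0.7], [0.07, 0, 1.6, 0, 0.7], [0.07, 0, 1.8, 0, 0.7], [0.07, 0, 1.88, 0, 0.7], [0.07, 0, 1.88, 0, 0.7]]], grip_force=30)

```text
t: 10.75
position: [0.4223, 0.0455, 0.0153]
tool_rot: [-3.141, 0.0, 1.653]
wrist_force: [-1.1, -0.7, -0.5]
gripper_width: 0.698
gripper_force: 0.0
```

>>> apply_moves(increments=[[[0, 0, 0, 0, 0.5], [0, 0, 0, 0, 0.44], [0, 0, 0, 0, 0.38], [0, 0, 0, 0, 0.32], [0, 0, 0, 0, 0.25], [0, 0, 0, 0, 0.25], [0, 0, 0, 0, 0.25], [0, 0, 0, 0, 0.25]]])

```text
t: 11.55
position: [0.4227, 0.0459, 0.0159]
tool_rot: [3.141, -0.0, 1.654]
wrist_force: [-1.1, -0.1, 6.7]
gripper_width: 0.332
gripper_force: 30.0
```

```bash
python3 -c "
from h import *
go(.424,.045,.015,95)"
```

```text
t 11.55 p [0.4227 0.0459 0.0159] rot [ 3.141 -0.     1.654] q7 0.12 q1 -0.49 w 0.332
inc [-0.02   0.024  0.019] -0.04
```

>>> apply_moves(increments=[[[0, 0, -0.15, 0, 0.25], [0, 0, -0.5, 0, 0.25], [0, 0, -0.9, 0, 0.25], [0, 0, -1.3, 0.1, 0.25], [-0.2, 0.1, -1.7, 0.3, 0.25], [-0.6, 0.2, -1.9, 0.7, 0.25], [-1.1, 0.3, -2.0, 1.1, 0.25], [-1.7, 0.4, -2.0, 1.5, 0.25]]])

```text
t: 12.35
position: [0.4499, -0.0385, 0.1163]
tool_rot: [3.14, -0.001, 1.495]
wrist_force: [0.8, 0.2, -2.9]
gripper_width: 0.334
gripper_force: 30.0
```

```bash
python3 -c "
from h import *
go(.4583,-.2794,.1,65)"
```

```text
t 12.35 p [ 0.4499 -0.0385  0.1163] rot [ 3.140e+00 -1.000e-03  1.495e+00] q7 0.07 q1 -0.46 w 0.334
inc [-4.791  0.532  0.326] 3.442
```

>>> apply_moves(increments=[[[-0.6, 0.05, 0, 0.4, 0.25], [-1.3, 0.1, 0, 0.9, 0.25], [-2.1, 0.2, 0, 1.5, 0.25], [-2.9, 0.3, 0.1, 2.1, 0.25], [-3.6, 0.4, 0.2, 2.6, 0.25], [-4.2, 0.5, 0.3, 3.0, 0.25], [-4.6, 0.53, 0.3, 3.3, 0.25], [-4.75, 0.53, 0.3, 3.44, 0.25]]])

```text
t: 13.15
position: [0.4568, -0.2796, 0.1003]
tool_rot: [-3.141, 0.002, 1.131]
wrist_force: [0.1, 0.6, -2.8]
gripper_width: 0.334
gripper_force: 30.0
```

>>> apply_moves(increments=[[[0, 0, 0.05, 0, 0.25], [0, 0, 0.15, 0, 0.25], [0, 0, 0.3, 0, 0.25], [0, 0, 0.45, 0, 0.25], [0, 0, 0.55, 0, 0.25], [0, 0, 0.6, 0, 0.25], [0, 0, 0.6, 0, 0.25], [0, 0, 0.6, 0, 0.25]]])

```text
t: 13.95
position: [0.4584, -0.2762, 0.0707]
tool_rot: [3.141, 0.0, 1.137]
wrist_force: [-0.1, 0.7, -1.8]
gripper_width: 0.338
gripper_force: 30.0
```

```bash
python3 -c "
from h import *
p,d=save('w5','wrist')
go(.4583,-.2794,.0205,65)"
```

```text
t 14.0 p [ 0.4585 -0.2762  0.0709] rot [ 3.141 -0.     1.136] q7 0.36 q1 0.01 w 0.334
inc [-0.059  0.023  1.007] 0.019
```

View pics/w5.png

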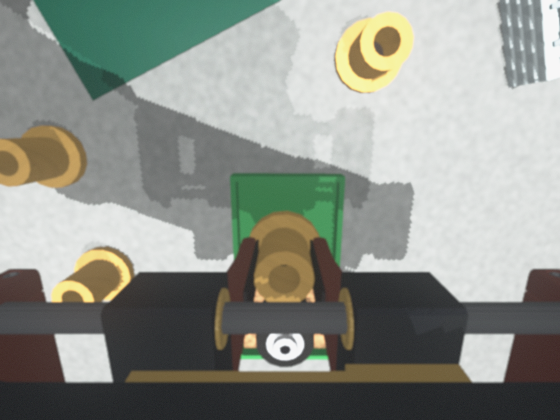

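The brass bush hangs upright over the bare green compartment at (285,235), with the placed roller behind it at (285,345). Lowering.

>>> apply_moves(increments=[[[-0.03, 0.02, 0.1, 0, 0.25], [-0.06, 0.02, 0.3, 0, 0.25], [-0.06, 0.02, 0.5, 0, 0.25], [-0.06, 0.02, 0.7, 0, 0.25], [-0.06, 0.02, 0.85, 0, 0.25], [-0.06, 0.02, 0.94, 0, 0.25], [-0.06, 0.02, 0.98, 0, 0.25], [-0.06, 0.02, 1.0, 0, 0.25]]])

```text
t: 14.8
position: [0.458, -0.2793, 0.0205]
tool_rot: [-3.142, 0.0, 1.136]
wrist_force: [-0.1, 0.0, -1.8]
gripper_width: 0.33
gripper_force: 30.0
```

>>> apply_moves(increments=[[[0, 0, 0, 0, 0.25], [0, 0, 0.01, 0, 0.25], [0, 0, 0.015, 0, 0.25], [0, 0, 0.02, 0, 0.25], [0, 0, 0.02, 0, 0.25], [0, 0, 0.02, 0, 0.25], [0, 0, 0.02, 0, 0.25], [0, 0, 0.02, 0, 0.25]]])

```text
t: 15.6
position: [0.4581, -0.2793, 0.02]
tool_rot: [3.141, -0.0, 1.137]
wrist_force: [-1.3, 1.1, 6.0]
gripper_width: 0.338
gripper_force: 30.0
```

>>> apply_moves(increments=[[[0, 0, 0, 0, 0.36], [0, 0, 0, 0, 0.4], [0, 0, 0, 0, 0.5], [0, 0, 0, 0, 0.58], [0, 0, -0.1, 0, 0.6], [0, 0, -0.4, 0, 0.6], [0, 0, -0.9, 0, 0.6], [0, 0, -1.5, 0, 0.6]]])

```text
t: 16.4
position: [0.4574, -0.2792, 0.0959]
tool_rot: [-3.14, 0.0, 1.136]
wrist_force: [0.9, 0.0, -0.1]
gripper_width: 0.6
gripper_force: 0.0
```

```bash
python3 -c "
from h import *
p,d=save('w6','wrist'); z=np.load('pics/w6.npz'); X=cloud('wrist',d,z['T'])
m=(X[...,2]>.045)&(X[...,2]<.052)&(np.hypot(X[...,0]-.4583,X[...,1]+.2794)<.022)
print(m.sum(), cv2.minEnclosingCircle(X[m][:,:2].astype(np.float32)), np.percentile(X[m][:,2],[5,50,95]))
go(.4432,-.0645,.12,82)"
```

```text
222 ((0.46174851059913635, -0.2822892963886261), 0.015467626973986626) [0.04536973 0.05005893 0.05194926]
t 16.45 p [ 0.4599 -0.281   0.1005] rot [ 3.136 -0.     1.135] q7 0.34 q1 -0.01 w 0.599
inc [ 3.785 -2.129 -0.39 ] -2.825
```

>>> apply_moves(increments=[[[0.2, 0, -0.3, -0.1, 0.6], [0.6, -0.2, -0.4, -0.4, 0.7], [1.2, -0.6, -0.4, -0.8, 0.75], [1.9, -1.0, -0.4, -1.3, 0.75], [2.6, -1.4, -0.4, -1.9, 0.75], [3.2, -1.8, -0.4, -2.4, 0.75], [3.65, -2.1, -0.4, -2.7, 0.75], [3.78, -2.15, -0.4, -2.8, 0.75]]])

```text
t: 17.25
position: [0.4396, -0.0598, 0.1153]
tool_rot: [3.141, -0.002, 1.435]
wrist_force: [0.5, -1.2, 0.6]
gripper_width: 0.753
gripper_force: 0.0
```

```bash
python3 -c "
from h import *
p,d=save('w7','wrist'); z=np.load('pics/w7.npz'); X=cloud('wrist',d,z['T'])
m=(X[...,2]>.034)&(X[...,2]<.05)&(np.hypot(X[...,0]-.4427,X[...,1]+.0645)<.035)
print(m.sum(), cv2.minEnclosingCircle(X[m][:,:2].astype(np.float32)), np.percentile(X[m][:,2],[5,50,95]))
p,d=save('t2','top'); X=cloud('top',d)
for n,(a,b,lo) in dict(black=(.4251,-.35,.042),brass=(.4583,-.2794,.042)).items():
  m=(X[...,2]>lo)&(X[...,2]<.058)&(np.hypot(X[...,0]-a,X[...,1]-b)<.035)
  print(n,m.sum(),cv2.minEnclosingCircle(X[m][:,:2].astype(np.float32)),np.percentile(X[m][:,2],[5,50,95]))
go(.4430,-.0646,.014,82)"
```

```text
2072 ((0.4450850486755371, -0.06462080031633377), 0.022003622725605965) [0.03899957 0.04068898 0.04682896]
black 337 ((0.42418351769447327, -0.34969088435173035), 0.021920708939433098) [0.04445575 0.04790101 0.05386532]
brass 126 ((0.4573960304260254, -0.27948611974716187), 0.01569671742618084) [0.0445767  0.0483853  0.05120242]
t 17.35 p [ 0.4405 -0.062   0.1154] rot [ 3.140e+00 -1.000e-03  1.432e+00] q7 0.08 q1 -0.44 w 0.752
inc [-0.046  0.056  2.027] 0.003
```

View pics/t2.png

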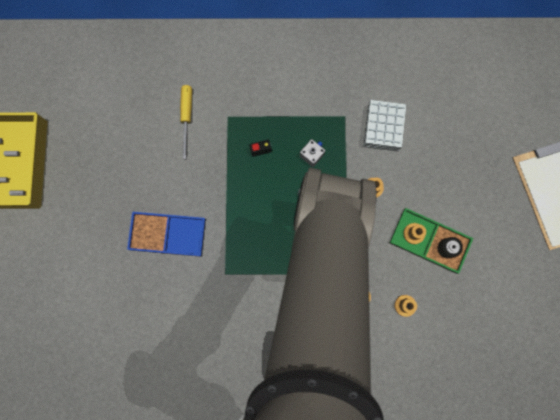

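The top view shows the green kit done: black roller upright on the cork (452,246), brass bush standing in the bare half (415,233). Bystanders are unmoved. Now the orange roller.

>>> apply_moves(increments=[[[-0.05, 0.06, 0.2, 0, 0.75], [-0.08, 0.07, 0.5, 0, 0.75], [-0.08, 0.07, 0.9, 0, 0.75], [-0.08, 0.07, 1.3, 0, 0.75], [-0.08, 0.07, 1.7, 0, 0.75], [-0.08, 0.07, 1.95, 0, 0.75], [-0.08, 0.07, 2.02, 0, 0.75], [-0.08, 0.07, 2.02, 0, 0.75]]], grip_force=25)

```text
t: 18.15
position: [0.4427, -0.068, 0.0133]
tool_rot: [-3.141, 0.001, 1.428]
wrist_force: [-0.1, 0.3, 0.4]
gripper_width: 0.755
gripper_force: 0.0
```

>>> apply_moves(increments=[[[0, 0, 0, 0, 0.6], [0, 0, 0, 0, 0.55], [0, 0, 0, 0, 0.5], [0, 0, 0, 0, 0.45], [0, 0, 0, 0, 0.4], [0, 0, 0, 0, 0.4], [0, 0, 0, 0, 0.4], [0, 0, 0, 0, 0.4]]])

```text
t: 18.95
position: [0.4433, -0.0669, 0.0142]
tool_rot: [3.141, -0.0, 1.43]
wrist_force: [-1.4, 0.8, 6.1]
gripper_width: 0.493
gripper_force: 25.0
```

```bash
python3 -c "
from h import *
p,d=save('w8','wrist'); z=np.load('pics/w8.npz'); X=cloud('wrist',d,z['T'])
b=(X[...,2]>.043)&(X[...,2]<.052)&(np.hypot(X[...,0]-.444,X[...,1]+.0646)<.016)
print(b.sum(), cv2.minEnclosingCircle(X[b][:,:2].astype(np.float32)))
go(.4430,-.0646,.014,82)"
```

```text
1024 ((0.44505900144577026, -0.06178359314799309), 0.011143467389047146)
t 19.0 p [ 0.4433 -0.0669  0.0141] rot [ 3.141 -0.     1.43 ] q7 0.25 q1 -0.3 w 0.496
inc [ 0.044 -0.012  0.003] -0.012
```

>>> apply_moves(increments=[[[0, 0, -0.15, 0, 0.4], [0, 0, -0.5, 0, 0.4], [0, 0, -0.9, 0, 0.4], [0.1, 0, -1.3, 0, 0.4], [0.4, 0, -1.7, -0.1, 0.4], [0.8, 0, -1.9, -0.2, 0.4], [1.3, 0, -2.0, -0.3, 0.4], [1.9, 0, -2.0, -0.5, 0.4]]])

```text
t: 19.8
position: [0.4564, 0.0274, 0.1148]
tool_rot: [3.14, -0.001, 1.481]
wrist_force: [0.5, -0.0, -2.6]
gripper_width: 0.497
gripper_force: 25.0
```

```bash
python3 -c "
from h import *
go(.4612,.2976,.1,85)"
```

```text
t 19.8 p [0.4564 0.0274 0.1148] rot [ 3.140e+00 -1.000e-03  1.481e+00] q7 -0.07 q1 -0.61 w 0.497
inc [ 5.392 -0.389  0.295] -0.024
```

>>> apply_moves(increments=[[[0.7, -0.05, 0, 0, 0.4], [1.4, -0.1, 0, 0, 0.4], [2.2, -0.15, 0, 0, 0.4], [3.0, -0.2, 0, 0, 0.4], [3.8, -0.25, 0.1, 0, 0.4], [4.5, -0.3, 0.2, 0, 0.4], [5.0, -0.36, 0.3, 0, 0.4], [5.3, -0.4, 0.3, 0, 0.4]]])

```text
t: 20.6
position: [0.4585, 0.2949, 0.0982]
tool_rot: [-3.14, 0.001, 1.485]
wrist_force: [-0.7, 0.1, -2.3]
gripper_width: 0.497
gripper_force: 25.0
```

>>> apply_moves(increments=[[[0, 0, 0.05, 0, 0.4], [0, 0, 0.15, 0, 0.4], [0, 0, 0.3, 0, 0.4], [0, 0, 0.45, 0, 0.4], [0, 0, 0.55, 0, 0.4], [0, 0, 0.6, 0, 0.4], [0, 0, 0.6, 0, 0.4], [0, 0, 0.6, 0, 0.4]]])

```text
t: 21.4
position: [0.4599, 0.2927, 0.0687]
tool_rot: [3.141, -0.0, 1.482]
wrist_force: [-0.7, -0.3, -1.3]
gripper_width: 0.493
gripper_force: 25.0
```

```bash
python3 -c "
from h import *
p,d=save('w9','wrist')
go(.4612,.2976,.0220,85)"
```

```text
t 21.45 p [0.4599 0.2928 0.0688] rot [ 3.141 -0.     1.482] q7 -0.52 q1 -0.97 w 0.498
inc [0.097 0.017 0.937] -0.014
```

View pics/w9.png

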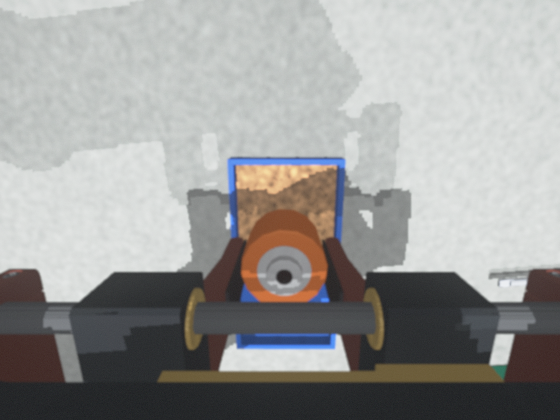

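The orange roller hangs upright at (285,255), centred across the blue tray, with the cork ahead at (287,195). I'll shift 5 mm and lower.

>>> apply_moves(increments=[[[0.05, 0.02, 0.1, 0, 0.4], [0.1, 0.02, 0.3, 0, 0.4], [0.1, 0.02, 0.5, 0, 0.4], [0.1, 0.02, 0.7, 0, 0.4], [0.1, 0.02, 0.82, 0, 0.4], [0.1, 0.02, 0.88, 0, 0.4], [0.1, 0.02, 0.92, 0, 0.4], [0.1, 0.02, 0.93, 0, 0.4]]])

```text
t: 22.25
position: [0.4613, 0.2976, 0.0221]
tool_rot: [3.142, -0.0, 1.482]
wrist_force: [-0.5, -0.8, -2.2]
gripper_width: 0.494
gripper_force: 25.0
```

>>> apply_moves(increments=[[[0, 0, 0, 0, 0.4], [0, 0, 0.01, 0, 0.4], [0, 0, 0.02, 0, 0.4], [0, 0, 0.025, 0, 0.4], [0, 0, 0.025, 0, 0.4], [0, 0, 0.025, 0, 0.4], [0, 0, 0.025, 0, 0.4], [0, 0, 0.025, 0, 0.4]]])

```text
t: 23.05
position: [0.4613, 0.2978, 0.0212]
tool_rot: [3.141, -0.0, 1.482]
wrist_force: [-0.9, -0.6, 5.5]
gripper_width: 0.496
gripper_force: 25.0
```

>>> apply_moves(increments=[[[0, 0, 0, 0, 0.52], [0, 0, 0, 0, 0.56], [0, 0, 0, 0, 0.65], [0, 0, 0, 0, 0.7], [0, 0, -0.1, 0, 0.7], [0, 0, -0.4, 0, 0.7], [0, 0, -0.9, 0, 0.7], [0, 0, -1.4, 0, 0.7]]])

```text
t: 23.85
position: [0.4612, 0.2975, 0.0925]
tool_rot: [3.142, 0.0, 1.482]
wrist_force: [0.6, 0.1, 0.3]
gripper_width: 0.704
gripper_force: 0.0
```

```bash
python3 -c "
from h import *
go(.547,-.0495,.12,85)"
```

```text
t 23.85 p [0.4612 0.2975 0.0925] rot [3.142 0.    1.482] q7 -0.54 q1 -0.99 w 0.704
inc [-6.76   2.325 -0.549] -0.016
```

>>> apply_moves(increments=[[[-0.2, 0.1, -0.3, 0, 0.7], [-0.8, 0.3, -0.6, 0, 0.7], [-1.5, 0.5, -0.6, 0, 0.65], [-2.3, 0.8, -0.6, 0, 0.6], [-3.1, 1.1, -0.6, 0, 0.6], [-3.9, 1.4, -0.6, 0, 0.6], [-4.6, 1.6, -0.6, 0, 0.6], [-5.3, 1.8, -0.6, 0, 0.6]]])

```text
t: 24.65
position: [0.5274, 0.023, 0.1216]
tool_rot: [3.141, -0.0, 1.481]
wrist_force: [1.0, -0.4, 0.1]
gripper_width: 0.602
gripper_force: 0.0
```

```bash
python3 -c "
from h import *
go(.547,-.0495,.11,85)"
```

```text
t 24.65 p [0.5274 0.023  0.1216] rot [ 3.141 -0.     1.481] q7 -0.01 q1 -0.54 w 0.602
inc [-1.409  0.52   0.231] -0.025
```

>>> apply_moves(increments=[[[-0.4, 0.15, 0, 0, 0.6], [-0.8, 0.3, 0.1, 0, 0.6], [-1.1, 0.45, 0.2, 0, 0.6], [-1.3, 0.5, 0.23, 0, 0.6], [-1.4, 0.52, 0.23, 0, 0.6], [-1.4, 0.52, 0.23, 0, 0.6], [-1.4, 0.52, 0.23, 0, 0.6], [-1.4, 0.52, 0.23, 0, 0.6]]])

```text
t: 25.45
position: [0.547, -0.0453, 0.1096]
tool_rot: [-3.142, -0.001, 1.484]
wrist_force: [-0.3, -0.2, 0.4]
gripper_width: 0.604
gripper_force: 0.0
```

```bash
python3 -c "
from h import *
p,d=save('w10','wrist'); z=np.load('pics/w10.npz'); X=cloud('wrist',d,z['T'])
m=(X[...,2]>.040)&(X[...,2]<.047)&(np.hypot(X[...,0]-.547,X[...,1]+.0495)<.03)
print(m.sum(), cv2.minEnclosingCircle(X[m][:,:2].astype(np.float32)), np.percentile(X[m][:,2],[5,50,95]))
p,d=save('t3','top'); X=cloud('top',d)
m=(X[...,2]>.042)&(X[...,2]<.058)&(np.hypot(X[...,0]-.4615,X[...,1]-.3006)<.035)
print('orange',m.sum(),cv2.minEnclosingCircle(X[m][:,:2].astype(np.float32)),np.percentile(X[m][:,2],[5,50,95]))
go(.5472,-.0495,.015,85)"
```

```text
827 ((0.5487489104270935, -0.04917410388588905), 0.015192662365734577) [0.04167096 0.04422395 0.04530075]
orange 331 ((0.46103665232658386, 0.2996264100074768), 0.022403491660952568) [0.0439018  0.04730936 0.05448015]
t 25.55 p [ 0.5471 -0.0454  0.1095] rot [ 3.142 -0.     1.483] q7 0.14 q1 -0.39 w 0.602
inc [-0.081  0.009  1.89 ] -0.001
```

View pics/w10.png

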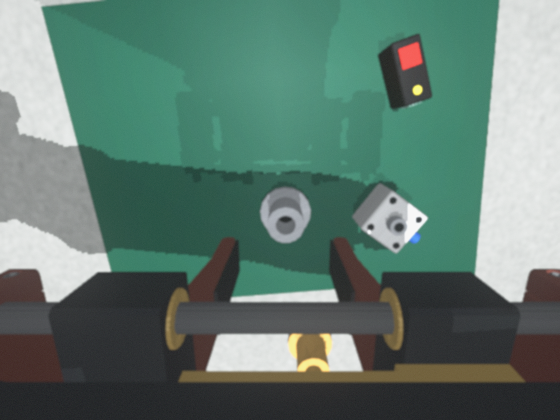

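The orange roller stands centred on the blue cork. The wrist view shows the steel bush at (285,215) and the air cylinder at (390,215), about 20 mm clear of the right finger. Descending.

>>> apply_moves(increments=[[[-0.08, 0.02, 0.2, 0, 0.6], [-0.08, 0.02, 0.5, 0, 0.6], [-0.08, 0.02, 0.9, 0, 0.6], [-0.08, 0.02, 1.3, 0, 0.6], [-0.08, 0.02, 1.6, 0, 0.6], [-0.08, 0.02, 1.8, 0, 0.6], [-0.08, 0.02, 1.88, 0, 0.6], [-0.08, 0.02, 1.88, 0, 0.6]]], grip_force=30)

```text
t: 26.35
position: [0.5475, -0.0505, 0.0149]
tool_rot: [-3.141, 0.0, 1.482]
wrist_force: [0.2, 0.2, 0.1]
gripper_width: 0.602
gripper_force: 0.0
```

>>> apply_moves(increments=[[[0, 0, 0, 0, 0.5], [0, 0, 0, 0, 0.44], [0, 0, 0, 0, 0.38], [0, 0, 0, 0, 0.32], [0, 0, 0, 0, 0.25], [0, 0, 0, 0, 0.25], [0, 0, 0, 0, 0.25], [0, 0, 0, 0, 0.25]]])

```text
t: 27.15
position: [0.548, -0.0503, 0.0158]
tool_rot: [3.141, -0.0, 1.482]
wrist_force: [-1.5, 0.1, 6.0]
gripper_width: 0.336
gripper_force: 30.0
```

>>> apply_moves(increments=[[[0, 0, -0.15, 0, 0.25], [0, 0, -0.5, 0, 0.25], [0, 0, -0.9, 0, 0.25], [0, 0, -1.3, 0, 0.25], [0.2, -0.1, -1.7, 0, 0.25], [0.6, -0.2, -1.9, 0, 0.25], [1.1, -0.4, -2.0, 0, 0.25], [1.7, -0.6, -2.0, 0, 0.25]]])

```text
t: 27.95
position: [0.5253, 0.0369, 0.1164]
tool_rot: [3.14, -0.0, 1.48]
wrist_force: [1.3, 0.0, -2.3]
gripper_width: 0.336
gripper_force: 30.0
```

```bash
python3 -c "
from h import *
go(.4547,.2228,.1,85)"
```

```text
t 27.95 p [0.5253 0.0369 0.1164] rot [ 3.14 -0.    1.48] q7 -0.03 q1 -0.56 w 0.336
inc [ 3.575 -1.744  0.327] -0.034
```

>>> apply_moves(increments=[[[0.6, -0.3, 0, 0, 0.25], [1.2, -0.6, 0, 0, 0.25], [1.8, -0.9, 0, 0, 0.25], [2.4, -1.2, 0.1, 0, 0.25], [2.9, -1.4, 0.2, 0, 0.25], [3.3, -1.6, 0.3, 0, 0.25], [3.5, -1.72, 0.3, 0, 0.25], [3.57, -1.74, 0.3, 0, 0.25]]])

```text
t: 28.75
position: [0.4537, 0.2232, 0.1004]
tool_rot: [-3.141, 0.0, 1.484]
wrist_force: [0.1, 0.5, -2.2]
gripper_width: 0.339
gripper_force: 30.0
```

>>> apply_moves(increments=[[[0, 0, 0.05, 0, 0.25], [0, 0, 0.15, 0, 0.25], [0, 0, 0.3, 0, 0.25], [0, 0, 0.45, 0, 0.25], [0, 0, 0.55, 0, 0.25], [0, 0, 0.6, 0, 0.25], [0, 0, 0.6, 0, 0.25], [0, 0, 0.6, 0, 0.25]]])

```text
t: 29.55
position: [0.4546, 0.2224, 0.0704]
tool_rot: [3.142, -0.0, 1.482]
wrist_force: [0.5, 0.6, -2.4]
gripper_width: 0.335
gripper_force: 30.0
```

```bash
python3 -c "
from h import *
p,d=save('w11','wrist')
go(.4547,.2228,.0205,85)"
```

```text
t 29.6 p [0.4547 0.2226 0.0706] rot [ 3.141 -0.     1.482] q7 -0.4 q1 -0.9 w 0.336
inc [0.005 0.    1.001] -0.014
```

View pics/w11.png

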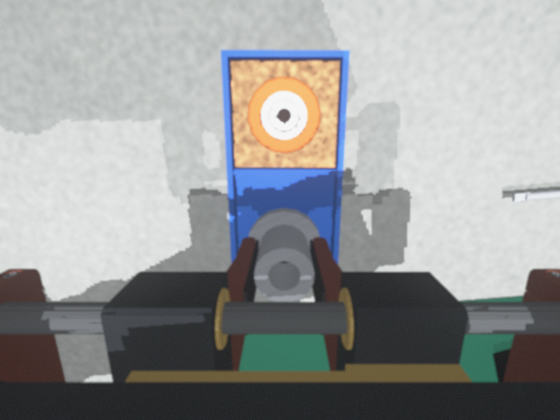

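The steel bush hangs upright at (285,240) over the bare blue compartment, and the orange roller stands on the cork at (285,115). Lowering straight down.

>>> apply_moves(increments=[[[0, 0, 0.1, 0, 0.25], [0, 0, 0.3, 0, 0.25], [0, 0, 0.5, 0, 0.25], [0, 0, 0.7, 0, 0.25], [0, 0, 0.85, 0, 0.25], [0, 0, 0.94, 0, 0.25], [0, 0, 0.98, 0, 0.25], [0, 0, 1.0, 0, 0.25]]])

```text
t: 30.4
position: [0.4546, 0.2224, 0.0202]
tool_rot: [-3.142, 0.0, 1.482]
wrist_force: [0.1, -0.2, -2.3]
gripper_width: 0.339
gripper_force: 30.0
```

>>> apply_moves(increments=[[[0, 0, 0, 0, 0.25], [0, 0, 0.01, 0, 0.25], [0, 0, 0.015, 0, 0.25], [0, 0, 0.02, 0, 0.25], [0, 0, 0.02, 0, 0.25], [0, 0, 0.02, 0, 0.25], [0, 0, 0.02, 0, 0.25], [0, 0, 0.02, 0, 0.25]]])

```text
t: 31.2
position: [0.4547, 0.2226, 0.0198]
tool_rot: [3.141, -0.001, 1.482]
wrist_force: [-1.9, 0.0, 6.9]
gripper_width: 0.336
gripper_force: 30.0
```

>>> apply_moves(increments=[[[0, 0, 0, 0, 0.36], [0, 0, 0, 0, 0.4], [0, 0, 0, 0, 0.5], [0, 0, 0, 0, 0.6], [0, 0, -0.1, 0, 0.6], [0, 0, -0.4, 0, 0.6], [0, 0, -0.9, 0, 0.6], [0, 0, -1.5, 0, 0.6]]])

```text
t: 32.0
position: [0.4539, 0.2219, 0.0948]
tool_rot: [-3.14, 0.001, 1.482]
wrist_force: [0.5, 0.0, 0.4]
gripper_width: 0.598
gripper_force: 0.0
```

>>> apply_moves(increments=[[[0, 0, -0.5, 0, 0.6], [0, 0.4, -1.0, 0, 0.6], [-0.5, 0.8, -1.3, 0, 0.6], [-1.2, 1.2, -1.3, 0, 0.6], [-2.0, 1.6, -1.3, 0, 0.6], [-2.7, 2.0, -1.3, 0, 0.6], [-3.2, 2.0, -1.3, 0, 0.6], [-3.2, 2.0, -1.3, 0, 0.6]]])

```text
t: 32.8
position: [0.5398, 0.0493, 0.1598]
tool_rot: [3.141, 0.002, 1.475]
wrist_force: [0.0, 0.4, -0.1]
gripper_width: 0.599
gripper_force: 0.0
```

```bash
python3 -c "
from h import *
p,d=save('t4','top'); X=cloud('top',d)
for n,(a,b) in dict(black=(.4251,-.35),brass=(.4583,-.2794),orange=(.4615,.3006),steel=(.4547,.2228)).items():
  m=(X[...,2]>.042)&(X[...,2]<.058)&(np.hypot(X[...,0]-a,X[...,1]-b)<.035)
  print(n,m.sum(),cv2.minEnclosingCircle(X[m][:,:2].astype(np.float32)),np.percentile(X[m][:,2],[5,50,95]))
save('s4','scene'); s=r.sense(); print(s['t'],s['position'],np.abs(s['qvel']).max())"
```

```text
black 339 ((0.4240860641002655, -0.34975990653038025), 0.021809197962284088) [0.04407842 0.047692   0.05426225]
brass 130 ((0.4576207399368286, -0.2800096571445465), 0.015803175047039986) [0.04336887 0.0477157  0.05108673]
orange 330 ((0.46066826581954956, 0.29907098412513733), 0.022058015689253807) [0.0440335  0.04769799 0.05447458]
steel 122 ((0.4544607698917389, 0.22306987643241882), 0.015078767202794552) [0.04332337 0.04805484 0.05100675]
32.9 [0.53979895 0.05407942 0.15958994] 0.026877370281586276
```

View pics/s4.png

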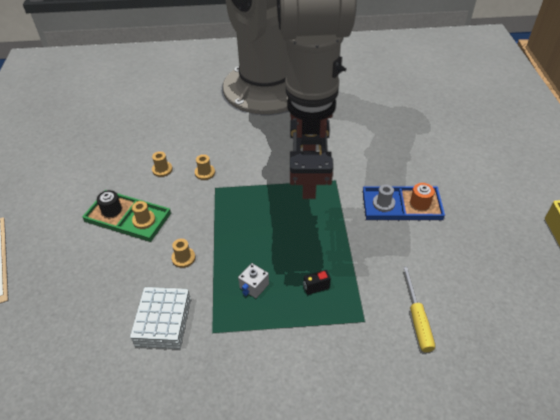

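The scene shows both kits right: black roller (109,203) and brass bush (141,213) in green, steel bush (385,197) and orange roller (423,197) in blue. All four stand upright, the bystanders have not moved, and the gripper is clear.

```bash
python3 -c "
from workcell import r
print(r.sign_off())"
```

```text
the job is handed in; nothing more can be done
None
```

Both kits are made up and handed in, green finished before blue, with every part lowered until it touched before release; the final pictures show all four parts upright in their compartments and the bystanders unmoved, about 33 s into the 112 s allowed.

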